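Stack the axle rings and present the trolley wheel above the axle

ROBOT

A 6-joint arm with a two-finger parallel gripper is mounted at the origin on the work surface. World frame = base frame: x ahead of the robot, y to its left, z up, the work surface at z = 0. Lengths are in m, angles in rad, forces in N, time in s.
With the tool pointing down it reaches from about 0.3 to 0.825 m from the base axis. Payload 5.4 kg.
Tool frame: the origin (TCP) lies at the very end of the fingers, on their centre line; the grasp point (between the pads) lies 19 mm behind it; z points along the fingers, x is the direction in which the jaws open and shut, and the axes are right-handed (so a half turn about z gives the same grasp; the last joint's range is limited). The gripper opens to 92 mm and grips with 3 to 60 N. Pads are 20 mm wide; open, the fingers measure 128 mm over their backs; the gripper's body (75 mm by 189 mm) begins 69 mm behind the grasp point.
Start: joints at [0.914, 0.158, 1.597, -0, 1.386, -0.21], TCP at [0.248, 0.519, 0.215] pointing down, gripper open.
Joint ranges: [-2.91, 2.91], [-0.94, 2.29], [0.18, 2.7], [-1.29, 4.43], [0.17, 2.64], [-3, 3]. Speed limits (rad/s): [2.57, 2.57, 3.14, 3.14, 3.14, 3.14].

INTERFACE

Orientations are given as a rotation vector (axis times angle).
In Python, from workcell import bot gives the robot as it stands. Calls block until the motion is done:
- bot.goto(position, orientation): joint-space move of the TCP to a pose.
- bot.line_to(position, rot=None, max_speed=0.15): straight line of the TCP; rot=None keeps the orientation; max_speed is the mean speed in m/s.
- bot.set_joints(angles): joint-space move.
- bot.set_gripper(opening, newtons=None): opening from 0.0 (shut) to 1.0 (fully open); newtons is the grip in N (None keeps the last); returns when the fingers have stopped.
- bot.hold(seconds).
- bot.inverse_kinematics(position, orientation): joint angles nearest the present ones, or None.
- bot.read_camera(name): name is "side" or "top"; returns a dict with "pixels" (400x640x3 uint8, blue, green, red), "fx", "fy", "cx", "cy" (pixels), "R" (3x3) and "t" (3): a world point X has camera coordinates R X + t. Camera axes: x right, y down, z forward; pixel columns grow to the right and rows downward; lengths in m; the calibration is good to about 2 mm. A picture is of the moment at which its call begins. There is no depth.
A pose or a line that the arm cannot do raises bot.MotionError and nothing moves.
- bot.job_done(): hands the job in, once; it reports no verdict.
Readings, each from a call of its own:
- bot.current_clock(): time.
- bot.current_joints(): joint angles.
- bot.current_joint_vel(): joint speeds.
- bot.current_effort(): joint torques, N m.
- bot.current_ee_pos(): TCP position.
- bot.current_tool_rot(): TCP orientation.
- bot.current_contact_force(): force on the tool from outside, world axes, zero at the start.
- bot.current_ft_torque(): the same for the moment, N m.
- bot.current_opening(): opening from 0.0 (shut) to 1.0 (fully open).
Only numpy, scipy, OpenCV 4.12 (cv2) and the standard library are available. Lean on these libraries where they do the work, as an engineer would, in place of code of your own. Each camera call takes 0.05 s, during which the arm holds its last target.

TASK

Thread the blue spacer and then the brass collar onto the upright stub axle, lowering each one (not dropping it) until it is fully home. Then take the trolley wheel out of the toolbox by its white boss, carry it over the toolbox wall and the spirit level, and finish while still holding it level and still, hovering about 10 mm above the tip of the axle with its bore lined up over it, so that the trainer can check the stack; the wheel must never touch the axle or the rings. Leave the spirit level, hammer and wrench where they are.

Things in the scene. Friction and masses are not known exactly. Their poses are not given: they have to be found in the camera images.
- axle: stub axle, fixed to the table: a dark round steel flange 100 mm across and 12 mm thick with a bright upright pin 16 mm in diameter in its centre, its tip 82 mm above the table and tapered to 9 mm over the last 6 mm. Origin at the centre of the flange's underside, on the table; z up along the pin. The rings go home on the flange's top, 12 mm above the origin
- axle_tip (a point): centre of the top end of the axle pin, 82 mm above the table, on the pin's axis
- spacer_center (a point): blue plastic spacer ring, 48 mm outside, 20 mm bore, 14 mm high, about 40 g, lying flat on the table; point at its centre, half-way up (7 mm above its underside), z along its bore. It goes on first and rests on the flange (centre then 19 mm above the table). It may start either nearer to or farther from the robot than the collar
- collar_center (a point): brass collar ring, 36 mm outside, 20 mm bore, 14 mm high, about 60 g, lying flat on the table; point at its centre, half-way up (7 mm above its underside), z along its bore. It goes on second and rests on the spacer (centre then 33 mm above the table)
- wheel_center (a point): trolley wheel lying flat in the toolbox: black tyre 80 mm outside and 22 mm high, red hub disc, and a white round boss 34 mm in diameter that stands 20 mm above the tyre (top of the boss 42 mm above the underside); bore 22 mm right through; about 220 g. Point on the bore's axis, half-way up the 42 mm (21 mm above the underside), z up along the bore. Grasp it by the boss, across, from above
- toolbox: open blue steel toolbox fixed to the table, 210 mm (x) by 360 mm (y), walls 75 mm high and 4 mm thick, floor 4 mm thick. Origin at the centre of its underside on the table. A cross wall at its y = 0 splits it: the wheel lies in the bay on the -y side (inside 202 mm by about 174 mm), the bay on the +y side is full of tools. The open lid lies beyond the +x side, 36 mm high, out to x = 265 mm
- level_center (a point): blue spirit level standing loose on its edge between the axle and the toolbox, 230 mm long (its x) by 22 mm by 46 mm high; point at its centre, half-way up. Leave it alone
- hammer_grip (a point): hammer lying on the table on the side away from the robot; point on its handle. Leave it alone
- wrench_grip (a point): wrench lying on the table near the robot; point on its handle. Leave it alone
Not all that is in view belongs to the job. Several things look just like the part that bears wheel_center: the one meant starts farthest to the robot's right.

How it is judged:
On the way, in this order (a step that is already met when the one before it is completed fails the run):
1. the blue spacer is fully home on the axle's flange and let go (horizontal distance between spacer_center and axle_tip below 0.0035 m and z of spacer_center in the frame of axle between 0.017 and 0.021 m and contact force between the fingers and spacer below 0.05 N), for 0.2 s.
2. the brass collar is fully home on top of the spacer and let go (horizontal distance between each of spacer_center, collar_center and axle_tip below 0.0035 m and z of spacer_center in the frame of axle between 0.017 and 0.021 m and z of collar_center in the frame of axle between 0.031 and 0.035 m and contact force between the fingers and collar below 0.05 N), for 0.2 s.
3. the wheel is lifted clear of the toolbox walls (height (world z) of wheel_center above 0.096 m and contact force between the fingers and wheel above 0.5 N), for 0.1 s.
At the end, for the whole second after the job is handed in: Spacer then collar home on the axle, released (2 mm high/low, 3.5 mm off axis); wheel held still by the fingers, tilt under 0.1 rad, underside 3 to 20 mm above the axle tip, axes within 5 mm, not touching; level, hammer and wrench within 12 mm of their start (all of step 2 and contact force between the fingers and spacer below 0.05 N and horizontal distance between wheel_center and axle_tip below 0.005 m and z of wheel_center in the frame of axle_tip between 0.024 and 0.041 m and angle between wheel_center's own z axis and vertical below 0.1 rad and linear speed of wheel below 0.02 m/s and contact force between the fingers and wheel above 0.5 N and contact force between wheel and axle below 0.02 N and not (distance of level_center from where it was at the start of the episode above 0.012 m) and not (distance of hammer_grip from where it was at the start of the episode above 0.012 m) and not (distance of wrench_grip from where it was at the start of the episode above 0.012 m)); the arm keeps its last pose, push and grip.
It fails at once if the wheel touches the axle (over 0.5 N) (contact force between wheel and axle above 0.5 N).
It fails at once if the wheel touches a ring (over 0.5 N) (contact force between wheel and spacer above 0.5 N or contact force between wheel and collar above 0.5 N).
It fails at once if a ring is dropped (falls at over 0.6 m/s out of the fingers) ((linear speed of spacer above 0.6 m/s and contact force between the fingers and spacer below 0.01 N) or (linear speed of collar above 0.6 m/s and contact force between the fingers and collar below 0.01 N)).
It fails at once if the spirit level, hammer or wrench is moved by more than 12 mm (distance of any of level_center, hammer_grip, wrench_grip from where it was at the start of the episode above 0.012 m).
It also fails if it takes over 72 s, if anything falls off the work surface, if the arm or the gripper's body presses on something with over 40 N, if the wrist force passes 120 N, or if a joint passes its speed limit or range.

## Working session

There is one attempt and no reset: what is moved stays moved. The work goes in short steps, each a Python script; the robot and the scene stay as the last script left them, time stands still between calls to the robot, and variables do not carry over. Pictures are saved under pics/ and viewed, and the job is handed in when it is done.

```bash
ls; mkdir -p pics
python3 - <<'E'
from workcell import bot
import cv2,numpy as np
for n in("top","side"):
    c=bot.read_camera(n); cv2.imwrite(f"pics/{n}0.png",c["pixels"]); np.savez(f"{n}0.npz",**c)
    print(n,c["fx"],c["cx"],c["cy"],np.round(c["R"],3).tolist(),np.round(c["t"],3), -np.array(c["R"]).T@c["t"])
print(bot.current_clock(),bot.current_ee_pos(),bot.current_tool_rot())
E
```

```text
pics
top 469.1944295510108 320.2418906377187 189.61876284802585 [[-0.029, -0.999, -0.017], [-0.991, 0.031, -0.129], [0.13, 0.013, -0.991]] [0.145 0.524 1.34 ] [0.3492707  0.11124431 1.39887557]
side 506.09838878772644 319.4243271976943 209.27513363815288 [[0.999, -0.041, 0.006], [-0.026, -0.734, -0.679], [0.032, 0.678, -0.734]] [-0.511  0.129  1.231] [ 0.47365203 -0.76101554  0.99490546]
0.1 [0.24811847 0.51810004 0.21373418] [ 2.65794243e+00  1.67375225e+00 -2.43027369e-03]
```

View pics/top0.png

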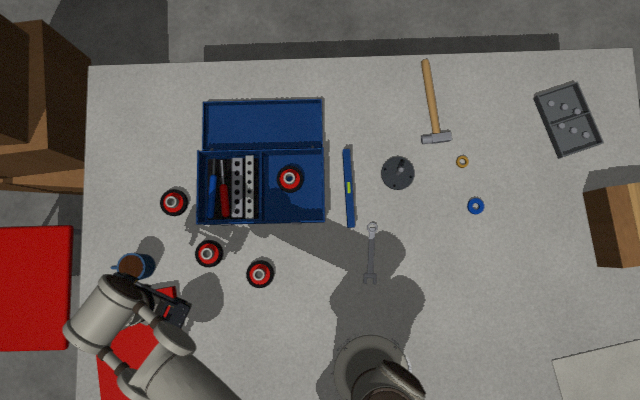

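View pics/side0.png

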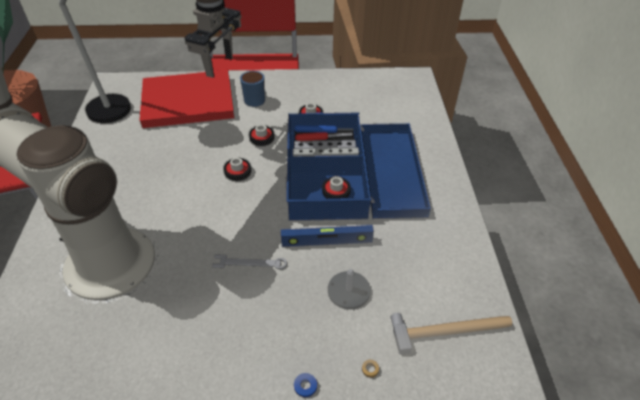

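Four wheels look alike in the top view: (174,202), (209,253), (260,274) and (289,179). Columns grow to the robot's right (-y), so (289,179), the one inside the toolbox, is meant. Next I'll make enlarged crops and measure.

```bash
cat > h.py <<'E'
import numpy as np,cv2
def ray(c,u,v,z):
    R=np.array(c["R"]);t=np.array(c["t"]);o=-R.T@t
    d=R.T@np.array([(u-c["cx"])/c["fx"],(v-c["cy"])/c["fy"],1]); return o+d*(z-o[2])/d[2]
def rays(c,u,v):
    R=np.array(c["R"]);t=np.array(c["t"]);o=-R.T@t
    d=R.T@np.array([(u-c["cx"])/c["fx"],(v-c["cy"])/c["fy"],1]); return o,d/np.linalg.norm(d)
def tri(L):
    A=0;b=0
    for o,d in L:
        P=np.eye(3)-np.outer(d,d);A=A+P;b=b+P@o
    return np.linalg.solve(A,b)
def proj(c,X):
    p=np.array(c["R"])@np.array(X)+c["t"]; return c["fx"]*p[0]/p[2]+c["cx"],c["fy"]*p[1]/p[2]+c["cy"]
def load(n): return dict(np.load(n+".npz"))
E
python3 - <<'E'
from h import *
def crop(c,u,v,r): return cv2.resize(c["pixels"][v-r:v+r,u-r:u+r],(260,260),interpolation=cv2.INTER_NEAREST)
T,S=load("top0"),load("side0")
a=np.hstack([crop(T,289,179,26),crop(T,398,172,26),crop(T,468,185,30)])
b=np.hstack([crop(S,336,187,26),crop(S,349,288,30),crop(S,338,364,36)])
cv2.imwrite("pics/crops.png",np.vstack([a,b]))
def hsv(c): return cv2.cvtColor(c["pixels"],cv2.COLOR_BGR2HSV)
for n,c in(("top",T),("side",S)):
    h=hsv(c)
    for nm,lo,hi in(("blue",(100,130,60),(125,255,255)),("brass",(10,90,60),(30,255,255)),("red",(0,150,60),(8,255,255))):
        m=cv2.inRange(h,lo,hi)
        k,_,st,ce=cv2.connectedComponentsWithStats(m)
        for i in range(1,k):
            if st[i,4]>40 and st[i,4]<6000 and max(st[i,2:4])<100: print(n,nm,ce[i].round(2),st[i])
E
```

```text
top blue [348.27 188.12] [343 149  12  79 518]
top blue [197.42 176.97] [197 151   2  58  99]
top blue [211.   195.37] [206 175  11  43 260]
top blue [475.27 205.73] [467 198  17  16 173]
top blue [241.34 222.13] [228 220  26   4  62]
top brass [430.1   95.74] [421  59  19  75 563]
top brass [462.01 161.28] [456 156  13  12  92]
top brass [625.92 221.12] [ 605  183   35   85 2187]
top brass [129.8  265.37] [119 256  23  20 233]
top red [289.7  179.34] [279 169  21  20 197]
top red [224.14 200.48] [220 184   9  33 167]
top red [173.66 202.81] [163 192  20  21 176]
top red [208.74 253.38] [198 243  21  21 203]
top red [259.65 273.82] [249 264  21  21 211]
top red [166.72 291.16] [157 287  17  11 108]
top red [133.81 344.36] [ 110  323   49   47 1407]
top red [108.33 382.45] [ 96 355  34  45 710]
side blue [298.53 233.14] [282 229  38  13 258]
side blue [345.76 229.61] [335 228  27   5  92]
side blue [306.22 389.35] [295 380  21  17 167]
side brass [51.81 31.97] [ 32  26  40  13 402]
side brass [261.68  33.09] [232  32  59   4 169]
side brass [251.77  76.66] [244  73  17   8 110]
side brass [370.92 370.51] [363 362  16  15 102]
side red [264.17  14.64] [ 224    0   72   32 1841]
side red [ 37.23 115.37] [ 32 112  10   9  62]
side red [260.71 134.98] [251 129  21  11  85]
side red [310.57 136.36] [296 134  31   6 174]
side red [236.33 168.97] [226 161  22  14 107]
side red [  8.85 180.99] [  0 167  27  25 369]
side red [335.4  188.87] [325 181  23  14 122]
```

View pics/crops.png

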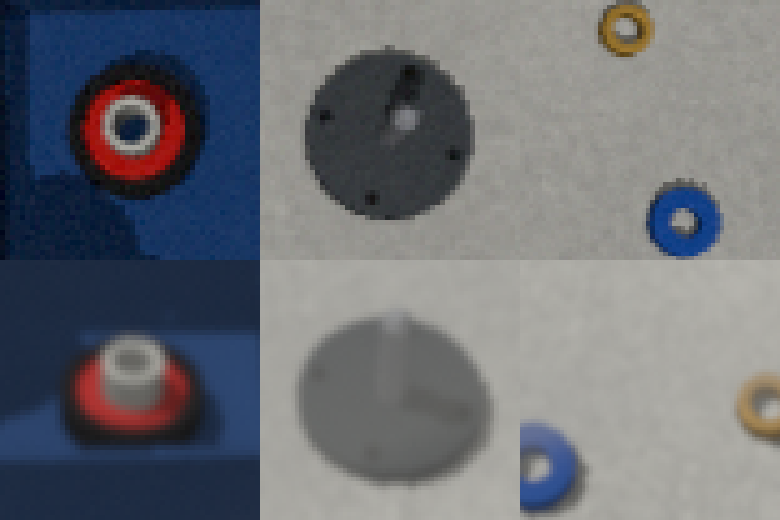

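The crop confirms the wheel: red hub, white boss, lying alone in the toolbox's right bay at top (289,179) and side (336,187). Now I'll measure the rings, pin and wheel in both views.

Run:
```python
from h import *
T,S=load("top0"),load("side0")
def hsv(c): return cv2.cvtColor(c["pixels"],cv2.COLOR_BGR2HSV)
def comp(m,u,v,close=0):
    if close: m=cv2.morphologyEx(m,cv2.MORPH_CLOSE,np.ones((close,close)))
    cs,_=cv2.findContours(m,cv2.RETR_EXTERNAL,cv2.CHAIN_APPROX_NONE)
    c=min(cs,key=lambda c:np.hypot(*(c[:,0].mean(0)-[u,v])) if len(c)>10 else 1e9)
    mm=np.zeros_like(m);cv2.drawContours(mm,[c],-1,255,-1);mo=cv2.moments(mm,True)
    return (mo['m10']/mo['m00'],mo['m01']/mo['m00']),mo['m00'],cv2.fitEllipse(c),cv2.boundingRect(c)
def rep(nm,T_,S_,z):
    a=ray(T,*T_,z);b=ray(S,*S_,z);t=tri([rays(T,*T_),rays(S,*S_)])
    print(nm,"top",a.round(4),"side",b.round(4),"tri",t.round(4))
def go(nm,lo,hi,p,q,z,close=5):
    a=comp(cv2.inRange(hsv(T),lo,hi),*p,close);b=comp(cv2.inRange(hsv(S),lo,hi),*q,close)
    print(a,b); rep(nm,a[0],b[0],z); rep(nm+' ell',a[2][0],b[2][0],z)
go("spacer",(100,110,50),(125,255,255),(475,205),(306,386),.007,3)
go("collar",(10,70,60),(30,255,255),(462,161),(370,368),.007,3)
go("wheelred",(0,110,50),(8,255,255),(289,179),(336,187),.026)
# flange
for nm,c,p in(("T",T,(398,172)),("S",S,(349,291))):
    g=cv2.GaussianBlur(cv2.cvtColor(c["pixels"],cv2.COLOR_BGR2GRAY),(3,3),0)
    print(nm,g[p[1],p[0]],g[p[1],p[0]+40])
    for th in (100,110,120):
        a=comp(cv2.inRange(g,0,th),*p,3);print(th,a,ray(c,*a[0],.012),ray(c,*a[2][0],.012))
def show(c,u0,u1,v0,v1):
    print(cv2.cvtColor(c["pixels"],cv2.COLOR_BGR2GRAY)[v0:v1,u0:u1])
show(T,394,408,163,178); show(S,342,358,262,280)
# white boss
for nm,c,p in(("T",T,(289,179)),("S",S,(336,187))):
    m=cv2.inRange(hsv(c),(0,0,90),(180,80,255)); a=comp(m,*p,5);print(nm,a,ray(c,*a[0],.046))
```

```text
((475.24154589371983, 205.66666666666666), 207.0, ((475.2408447265625, 205.65554809570312), (15.141242980957031, 15.653470039367676), 118.91980743408203), (467, 198, 17, 16)) ((306.00448430493276, 388.11210762331837), 223.0, ((305.62158203125, 386.6363830566406), (17.595619201660156, 20.656217575073242), 72.896728515625), (295, 378, 22, 19))
spacer top [ 0.4692 -0.328   0.007 ] side [ 0.4702 -0.3355  0.007 ] tri [ 0.4701 -0.3312 -0.0031]
spacer ell top [ 0.4692 -0.328   0.007 ] side [ 0.4695 -0.3324  0.007 ] tri [ 0.4696 -0.3299  0.0011]
((461.96, 161.432), 125.0, ((461.9635009765625, 161.43214416503906), (11.188532829284668, 12.34779167175293), 77.67198944091797), (456, 156, 13, 12)) ((370.1830357142857, 368.2455357142857), 224.0, ((370.1728210449219, 368.24139404296875), (15.717721939086914, 16.37228775024414), 133.0441131591797), (362, 360, 17, 17))
collar top [ 0.6034 -0.2979  0.007 ] side [ 0.6034 -0.2986  0.007 ] tri [ 0.6036 -0.2981  0.0061]
collar ell top [ 0.6034 -0.2979  0.007 ] side [ 0.6034 -0.2986  0.007 ] tri [ 0.6035 -0.2981  0.0061]
((289.2235649546828, 178.6435045317
[... 3826 characters left out ...]
 100 101 101]
 [102 101 101 102 105 109 109 109 109 109 105 102 101 101 101 102]
 [101 101 102 103 106 109 109 108 107 106 105 103 102 102 101 102]
 [103 103 102 104 107 109 110 108 108 107 105 103 102 103 102 102]
 [103 103 102 104 107 110 109 108 107 106 104 103 102 103 103 103]]
T ((362.71247465272336, 195.3470592102269), 197753.0, ((354.4571228027344, 197.51405334472656), (423.0879821777344, 683.2194213867188), 85.02678680419922), (0, 0, 640, 400)) [0.50569553 0.00649579 0.046     ]
S ((296.3303075407224, 235.36438963543742), 190804.0, ((281.1529235839844, 232.55960083007812), (416.02325439453125, 649.481201171875), 99.94879913330078), (0, 0, 640, 400)) [0.45566561 0.03048931 0.046     ]
```

```bash
cat >> h.py <<'E'
def rv(a): return [np.pi*np.cos(a/2),np.pi*np.sin(a/2),0]
def st(bot,s=""):
    print(s,"t=%.2f"%bot.current_clock(),np.round(bot.current_ee_pos(),4),"op %.3f"%bot.current_opening(),"F",np.round(bot.current_contact_force(),1))
def snap(bot,n,tag):
    c=bot.read_camera(n);cv2.imwrite(f"pics/{n}{tag}.png",c["pixels"]);np.savez(f"{n}{tag}.npz",**c);return c
E
python3 - <<'E'
from h import *
from workcell import bot
x,y=.4693,-.3295
bot.goto([x,y,.15],rv(-np.pi/2)); st(bot)
bot.set_gripper(.75,8)
bot.line_to([x,y,.004],max_speed=.12); st(bot)
bot.set_gripper(0.3,8); st(bot,"closed y")
snap(bot,"side","1")
E
```

```text
t=3.17 [ 0.4697 -0.3289  0.1501] op 1.003 F [ 0.2 -0.5  1.2]
 t=5.06 [ 0.4699 -0.3301  0.0049] op 0.749 F [ 0.2 -0.6  0.3]
closed y t=5.51 [ 0.4695 -0.3297  0.0044] op 0.516 F [-0.5  0.9  2. ]
```

View pics/side1.png

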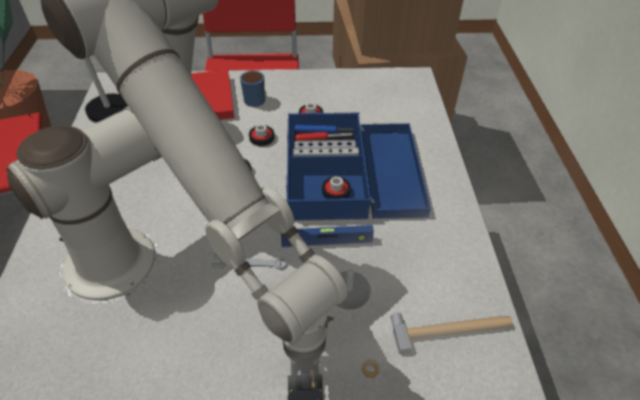

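The side view shows the fingers around the spacer at about (306,385), and the opening of 47.5 mm matches its 48 mm. Now I'll centre it across x, lift it and compare it with the pin.

Run:
```python
from h import *
from workcell import bot
T=load("top0");S=load("side0")
print(ray(T,400.6,169.3,.082), ray(S,349.2,271.7,.082), tri([rays(T,400.6,169.3),rays(S,349.2,271.7)]))
x,y,_=bot.current_ee_pos()
y=-.3296
bot.set_gripper(.72)
bot.goto([x,y,.004],rv(0)); st(bot)
bot.set_gripper(.3,15); st(bot,"closed x")
bot.line_to([x,y,.14],max_speed=.15); st(bot)
bot.line_to([.5748,-.19,.14],max_speed=.2); st(bot)
snap(bot,"side","2")
```

```text
[ 0.57261504 -0.10107145  0.082     ] [ 0.57179362 -0.10794648  0.082     ] [ 0.57326484 -0.10233793  0.07432334]
 t=7.42 [ 0.4694 -0.3296  0.004 ] op 0.720 F [-0.6 -0.5 -0.4]
closed x t=7.84 [ 0.4694 -0.3296  0.004 ] op 0.519 F [0.4 1.  0.2]
 t=8.90 [ 0.4689 -0.329   0.1388] op 0.522 F [ 0.5  0.2 -0.4]
 t=9.93 [ 0.5743 -0.1907  0.1397] op 0.520 F [-0.   0.2 -1.1]
```

View pics/side2.png

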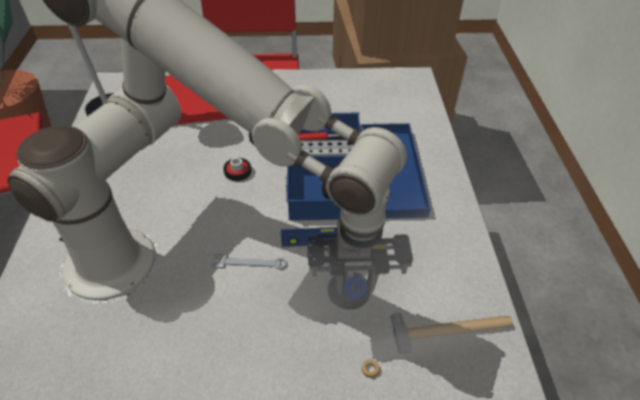

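Run:
```python
from h import *
T=load("top0");S=load("side0");S2=load("side2")
for X in([.575,-.1036,.082],[.575,-.1036,.006],[.573,-.103,.082],[.573,-.103,.006]): print(X,np.round(proj(T,X),1),np.round(proj(S,X),1))
print(proj(S2,[.5743,-.1907,.1427]),proj(S2,[.4694,-.3296,.007]),proj(T,[.4694,-.3296,.007]))
m=cv2.inRange(cv2.cvtColor(S2["pixels"],cv2.COLOR_BGR2HSV),(100,90,50),(125,255,255))
k,_,st,ce=cv2.connectedComponentsWithStats(m)
for i in range(1,k):
    if st[i,4]>40: print(ce[i],st[i])
cv2.imwrite("pics/s2z.png",np.hstack([cv2.resize(S2["pixels"][230:320,310:400],(400,400)),cv2.resize(S["pixels"][260:320,320:380],(400,400),interpolation=cv2.INTER_CUBIC)]))
```

```text
[0.575, -0.1036, 0.082] [401.4 168.4] [350.5 270. ]
[0.575, -0.1036, 0.006] [397.5 172.9] [348.8 289.4]
[0.573, -0.103, 0.082] [401.3 169.1] [349.6 269.9]
[0.573, -0.103, 0.006] [397.4 173.5] [347.9 289.2]
(np.float64(355.27512243076563), np.float64(287.58605307288366)) (np.float64(305.5197774783281), np.float64(385.2694174322429)) (np.float64(475.78601816175797), np.float64(205.58726345833762))
[349.56896552 119.54741379] [333 114  28  17 232]
[406.05102996 177.77434457] [ 363  124   66   93 2136]
[329.90306122 159.65816327] [315 156  28  11 196]
[308.07371632 196.18454499] [ 287  165   53   55 1967]
[300.29372197 235.42600897] [282 229  54  17 446]
```

View pics/s2z.png

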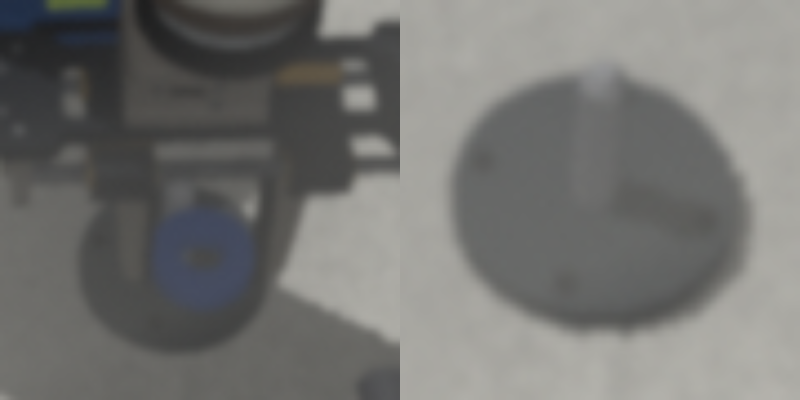

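The held spacer sits at side pixel (355.7,288), and I predicted (355.3,287.6), so the calibration and grasp agree to about 1 mm. The pin comes out at about (0.574,-0.1035). I'll lower in steps and watch the force.

Run:
```python
from h import *
from workcell import bot
x,y=.574,-.1035
bot.line_to([x,y,.12],max_speed=.12); st(bot)
f0=np.array(bot.current_contact_force())
for z in(.088,.078,.068,.055,.04,.028,.022,.018,.0165):
    bot.line_to([x,y,z],max_speed=.06)
    f=np.array(bot.current_contact_force())-f0; print(z,f.round(1),np.round(bot.current_ee_pos(),4))
    if np.abs(f).max()>9: print("stop");break
snap(bot,"side","3");st(bot)
```

```text
t=10.87 [ 0.5742 -0.104   0.1203] op 0.517 F [-0.   0.7 -0.2]
0.088 [ 0.5 -0.4 -0.2] [ 0.574  -0.1035  0.088 ]
0.078 [ 0.8 -1.6 -0.3] [ 0.5735 -0.1033  0.0774]
0.068 [ 0.9 -0.8 -0.7] [ 0.5735 -0.1033  0.0673]
0.055 [ 0.7 -0.7  0.2] [ 0.5735 -0.1033  0.0543]
0.04 [ 0.7 -1.4 -0.6] [ 0.5735 -0.1033  0.0394]
0.028 [ 0.7 -0.1  0.2] [ 0.5735 -0.1033  0.0274]
0.022 [ 0.4 -1.4 -0.9] [ 0.5736 -0.1033  0.0215]
0.018 [ 0.2 -0.5 -0.6] [ 0.5738 -0.1034  0.0177]
0.0165 [ 1.  -1.1 -0. ] [ 0.5739 -0.1035  0.0164]
 t=14.10 [ 0.574  -0.1035  0.0165] op 0.521 F [-0.3  0.3 -0. ]
```

View pics/side3.png

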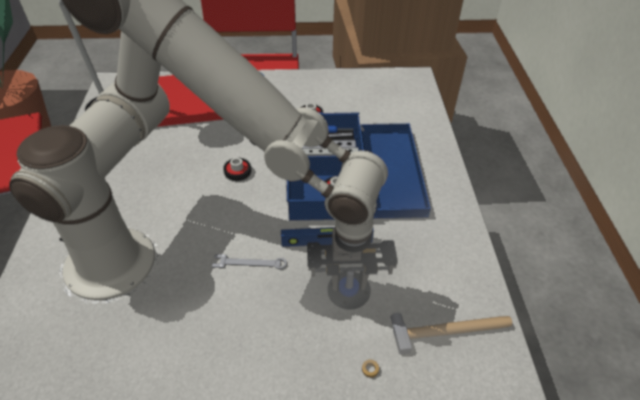

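The spacer is threaded over the pin with no side load (side view around (349,290)). I'll touch down, release, and go for the collar.

```bash
python3 - <<'E'
from h import *
from workcell import bot
x,y=.574,-.1035
bot.line_to([x,y,.0155],max_speed=.03); st(bot)
bot.set_gripper(.68); bot.hold(.1); st(bot)
bot.line_to([x,y,.14],max_speed=.2)
x,y=.6035,-.2988
bot.goto([x,y,.12],rv(-np.pi/2)); 
snap(bot,"side","4")
bot.line_to([x,y,.004],max_speed=.12); st(bot)
bot.set_gripper(.2,8); st(bot,"closed y")
y=bot.current_ee_pos()[1]
bot.set_gripper(.6)
bot.goto([x,y,.004],rv(0)); st(bot)
bot.set_gripper(.2,15); st(bot,"closed x")
bot.line_to([x,y,.14],max_speed=.15);st(bot)
E
python3 -c "
from h import *
S=load('side4');cv2.imwrite('pics/s4z.png',cv2.resize(S['pixels'][250:330,310:390],(500,500),interpolation=cv2.INTER_CUBIC))"
```

```text
t=14.35 [ 0.5743 -0.1036  0.0159] op 0.517 F [-1.7  0.9  3.6]
 t=14.87 [ 0.5739 -0.1035  0.0154] op 0.679 F [-0.8  0.2 -0.3]
 t=18.01 [ 0.6043 -0.2993  0.0052] op 0.675 F [-0.   0.1  0.4]
closed y t=18.52 [ 0.6037 -0.2989  0.0044] op 0.389 F [ 0.1 -0.2  2.2]
 t=20.39 [ 0.6035 -0.299   0.004 ] op 0.602 F [ 0.2 -0.1  0.1]
closed x t=20.82 [ 0.6035 -0.2989  0.004 ] op 0.391 F [-0.6  0.3  0.3]
 t=21.88 [ 0.6027 -0.2984  0.1385] op 0.390 F [-0.1  0.8 -0.7]
```

View pics/s4z.png

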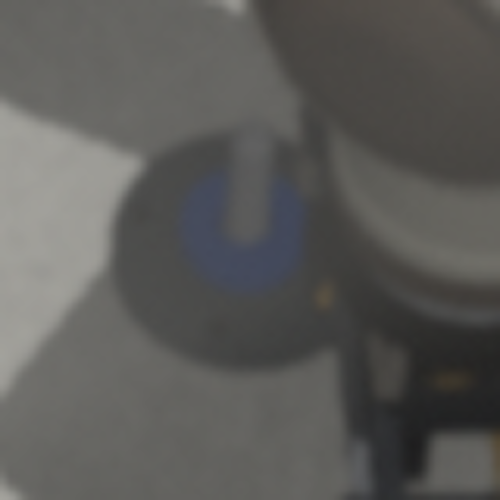

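The spacer lies flat on the flange, centred on the pin (crop (243,230)). The collar is gripped at 35.9 mm.

```bash
python3 - <<'E'
from h import *
from workcell import bot
x,y=.574,-.1035
bot.line_to([x,y,.12],max_speed=.2); st(bot)
f0=np.array(bot.current_contact_force());ok=True
for z in(.088,.078,.068,.055,.04,.034,.0305,.0295):
    bot.line_to([x,y,z],max_speed=.06)
    f=np.array(bot.current_contact_force())-f0; print(z,f.round(1),np.round(bot.current_ee_pos(),4))
    if np.abs(f).max()>9: print("stop");ok=False;break
if ok:
    bot.set_gripper(.55); bot.hold(.1); st(bot)
    bot.line_to([x,y,.15],max_speed=.2)
    bot.goto([.56,.215,.2],rv(0)); st(bot)
    snap(bot,"side","5");snap(bot,"top","5")
E
python3 -c "
from h import *
S=load('side5');T=load('top5');cv2.imwrite('pics/s5z.png',np.hstack([cv2.resize(S['pixels'][250:330,310:390],(390,390),interpolation=cv2.INTER_CUBIC),cv2.resize(T['pixels'][145:195,370:420],(390,390),interpolation=cv2.INTER_CUBIC)]))"
```

```text
t=23.02 [ 0.5744 -0.1046  0.1202] op 0.391 F [ 0.2 -0.5 -0.6]
0.088 [0.  0.6 0.4] [ 0.5741 -0.1035  0.088 ]
0.078 [-0.3  0.7  1. ] [ 0.5736 -0.1033  0.0774]
0.068 [-0.4  0.6 -0.7] [ 0.5735 -0.1033  0.0673]
0.055 [-0.4  1.1 -0.1] [ 0.5735 -0.1033  0.0543]
0.04 [-0.9  0.8  0.2] [ 0.5736 -0.1034  0.0394]
0.034 [-0.   0.8  0.7] [ 0.5736 -0.1033  0.0335]
0.0305 [ 0.1 -0.7  0.2] [ 0.5738 -0.1034  0.0303]
0.0295 [-1.1  0.6  3. ] [ 0.5742 -0.1036  0.0299]
 t=26.38 [ 0.574  -0.1035  0.0294] op 0.547 F [-0.4  0.1  0.4]
 t=28.35 [0.5601 0.2139 0.1993] op 0.551 F [ 0.2 -0.4 -0.1]
```

View pics/s5z.png

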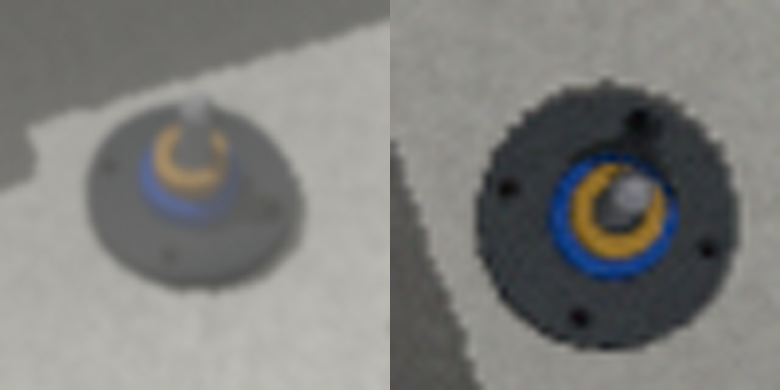

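View pics/side5.png

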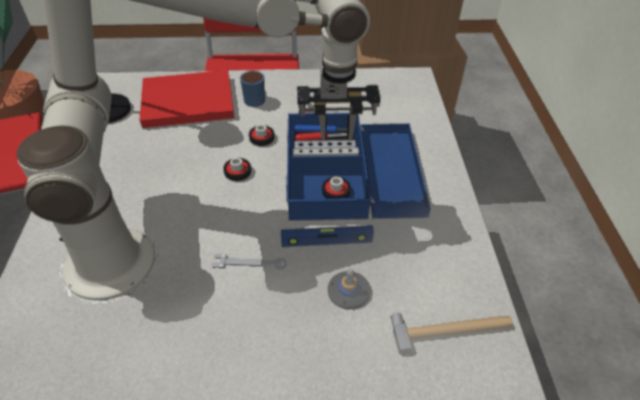

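The stack is home: in the top crop the collar at (618,212) and spacer at (615,216) are concentric around the pin. Now the wheel, whose boss I'll centre in two directions.

```bash
python3 - <<'E'
from h import *
from workcell import bot
x,y=.5645,.219
bot.goto([x,y,.13],rv(np.pi/2)); st(bot)
bot.line_to([x,y,.0305],max_speed=.1); st(bot)
bot.set_gripper(.2,10); st(bot,"closed y")
bot.hold(.1); y=bot.current_ee_pos()[1]
bot.set_gripper(.55)
bot.goto([x,y,.0305],rv(0)); st(bot)
bot.set_gripper(.2,30); st(bot,"closed x")
snap(bot,"side","6")
E
python3 -c "
from h import *
S=load('side6');cv2.imwrite('pics/s6z.png',cv2.resize(S['pixels'][100:260,220:460],(780,520),interpolation=cv2.INTER_CUBIC))"
```

```text
t=29.84 [0.5648 0.2188 0.1302] op 0.551 F [-0.8  1.3 -0.4]
 t=30.98 [0.5653 0.2191 0.0314] op 0.551 F [ 1.1 -0.5  0.1]
closed y t=31.38 [0.5649 0.2191 0.0311] op 0.357 F [-0.5  0.3  2.5]
 t=33.33 [0.5645 0.2191 0.0305] op 0.545 F [-0.5  0.1  0.4]
closed x t=33.74 [0.5645 0.2191 0.0305] op 0.349 F [-0.6  0.6  0.6]
```

View pics/s6z.png

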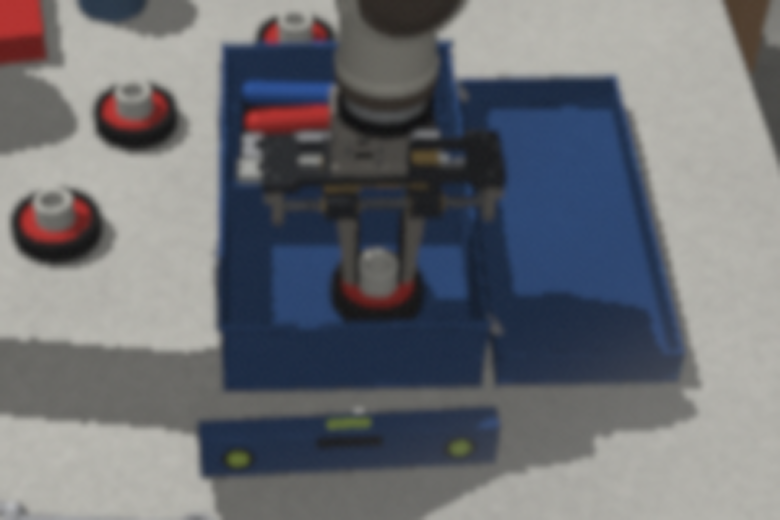

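The crop shows the boss at (377,272) between the jaws. The opening of 32 mm is slightly under the stated 34 mm. I'll lift and check.

```bash
python3 - <<'E'
from h import *
from workcell import bot
bot.line_to([.5645,.2191,.17],max_speed=.1); bot.hold(.2); st(bot)
bot.line_to([.5742,.0,.17],max_speed=.12); bot.hold(.2);st(bot)
snap(bot,"side","7");snap(bot,"top","7")
E
python3 -c "
from h import *
S=load('side7');T=load('top7');cv2.imwrite('pics/s7z.png',np.hstack([cv2.resize(S['pixels'][170:310,290:420],(390,420),interpolation=cv2.INTER_CUBIC),cv2.resize(T['pixels'][110:250,300:430],(390,420),interpolation=cv2.INTER_CUBIC)]))"
```

```text
t=35.53 [0.5643 0.219  0.1695] op 0.356 F [ 0.6 -0.5 -1.8]
 t=37.71 [5.742e-01 3.000e-04 1.700e-01] op 0.355 F [ 0.4 -0.  -1.6]
```

View pics/s7z.png

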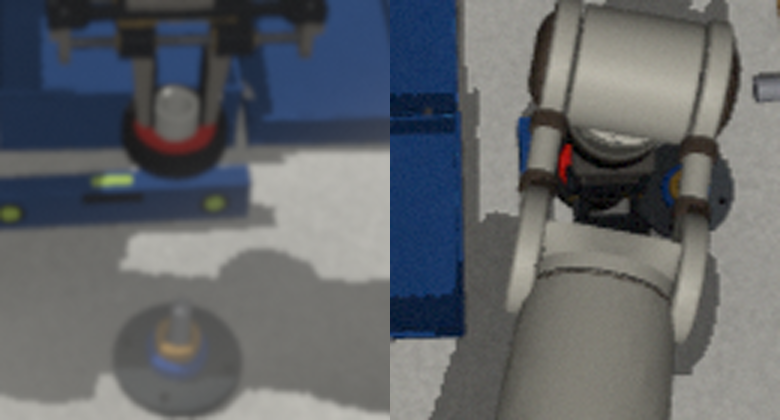

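Run:
```python
from h import *
S=load("side7")
print("pred boss top",proj(S,[.5742,.0003,.1855]),"centre",proj(S,[.5742,.0003,.1645]),"tyre L/R",proj(S,[.5342,.0003,.1545]),proj(S,[.6142,.0003,.1545]),"bottom front",proj(S,[.5742,-.0397,.1435]))
print("pin tip pred",proj(S,[.574,-.1035,.082]), "stack", proj(S,[.574,-.1035,.019]))
h=cv2.cvtColor(S["pixels"],cv2.COLOR_BGR2HSV)
m=cv2.inRange(h,(0,0,150),(180,60,255))[190:222,335:365];ys,xs=np.nonzero(m);print(xs.min()+335,xs.max()+335,ys.min()+190,ys.max()+190,xs.mean()+335)
m=cv2.inRange(h,(0,120,50),(8,255,255))[200:235,325:375];ys,xs=np.nonzero(m);print("red",xs.min()+325,xs.max()+325,ys.min()+200,ys.max()+200)
m=cv2.inRange(h,(0,0,0),(180,255,45))[195:235,325:375];ys,xs=np.nonzero(m);print("tyre",xs.min()+325,xs.max()+325,ys.max()+195)
cv2.imwrite("pics/s7w.png",np.hstack([cv2.resize(S["pixels"][190:240,320:380],(480,400),interpolation=cv2.INTER_NEAREST),cv2.resize(S["pixels"][265:305,330:370],(300,400)[::1],interpolation=cv2.INTER_NEAREST)]))
```

```text
pred boss top (np.float64(348.622425751617), np.float64(203.79592909743008)) centre (np.float64(348.16672749810215), np.float64(210.2584649113567)) tyre L/R (np.float64(330.1703786664423), np.float64(213.74416375244937)) (np.float64(365.69732528879297), np.float64(212.80534681235315)) bottom front (np.float64(349.1549183299483), np.float64(230.01878199617659))
pin tip pred (np.float64(350.03189322865177), np.float64(270.026450527174)) stack (np.float64(348.6516354441454), np.float64(286.1787018011125))Traceback (most recent call last):
  File "<stdin>", line 6, in <module>
    return umr_minimum(a, axis, None, out, keepdims, initial, where)
ValueError: zero-size array to reduction operation minimum which has no identity
```

The wheel is level and matches prediction within about 1 px: boss top near (349,203) against (348.6,203.8), and tyre bottom at 229 against 230. The pin tip at (350,270) matches (350.0,270.0). Now I'll move over the axle.

Run:
```python
from h import *
from workcell import bot
bot.line_to([.574,-.1035,.17],max_speed=.1); bot.hold(.2);st(bot)
bot.line_to([.574,-.1035,.121],max_speed=.03); bot.hold(.3);st(bot)
snap(bot,"side","8")
S=load("side8")
z=.121-.0265
print("pred boss top",proj(S,[.574,-.1035,z+.042]),"bottom front",proj(S,[.574,-.1435,z]),"L/R",proj(S,[.534,-.1035,z+.011]),proj(S,[.614,-.1035,z+.011]),"stack",proj(S,[.574,-.1035,.019]))
cv2.imwrite("pics/s8z.png",cv2.resize(S["pixels"][220:320,285:415],(780,600),interpolation=cv2.INTER_CUBIC))
```

```text
t=39.19 [ 0.574 -0.103  0.17 ] op 0.357 F [ 0.1 -0.8 -3.1]
 t=41.27 [ 0.574  -0.1035  0.121 ] op 0.354 F [-0.9 -0.3 -2.6]
pred boss top (np.float64(351.3213798736881), np.float64(254.93643434409987)) bottom front (np.float64(351.8614942856856), np.float64(281.8159673672835)) L/R (np.float64(332.24024210889655), np.float64(264.1979848846978)) (np.float64(368.8696067473326), np.float64(263.1115828725899)) stack (np.float64(348.6516354441454), np.float64(286.1787018011125))
```

View pics/s8z.png

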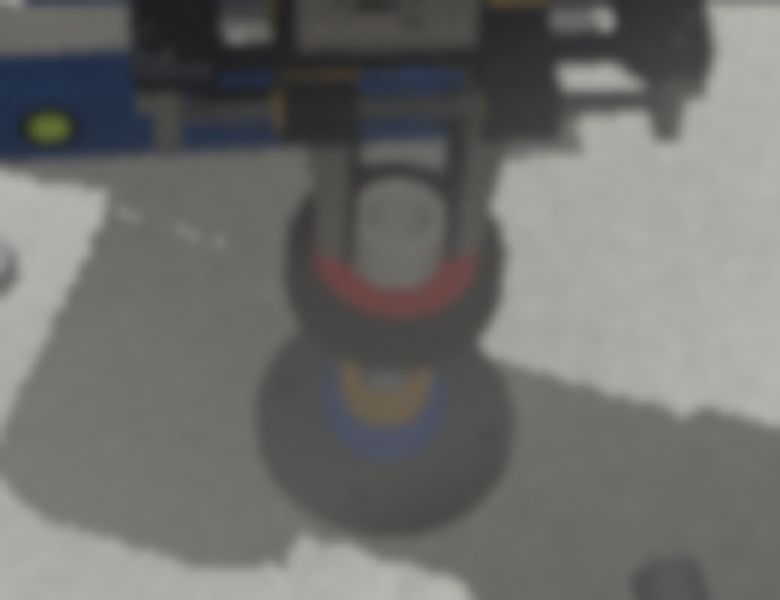

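View pics/side8.png

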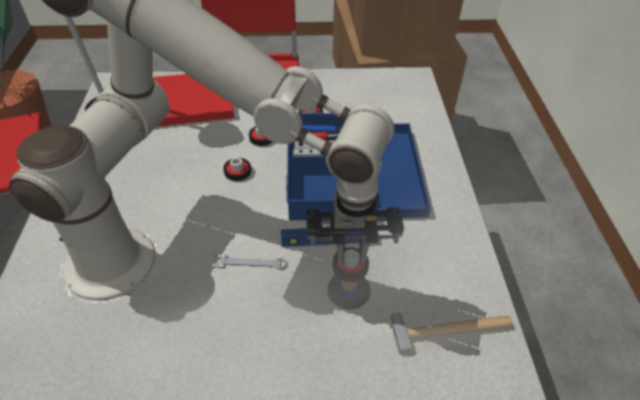

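The tyre edges are at 332.8 and 368.8 (predicted 332.2 and 368.9) and its bottom is at 281.3 (predicted 281.8), so the wheel is level over the stack, about 12.5 mm above the tip. I'll trim 2 mm lower and hand in.

Run:
```python
from h import *
from workcell import bot
bot.line_to([.5742,-.1036,.119],max_speed=.02); bot.hold(.6);st(bot)
print(np.abs(bot.current_joint_vel()).max())
bot.job_done();
```

```text
t=42.17 [ 0.5742 -0.1036  0.119 ] op 0.351 F [-0.  -0.4 -1.4]
0.0014595784728894457
the job is handed in; nothing more can be done
```

I threaded the blue spacer and then the brass collar onto the axle and lowered both until they touched home. The wheel is now held level and still over the pin. I handed the job in at about 42 s of the 72 s; no verdict is reported.

**Rings:** I centred each ring in the jaws from two directions before lifting it. Neither met noticeable side load on the pin. At touchdown the force was 3.6 N for the spacer and 3.0 N for the collar. Pictures after release show both rings lying flat and centred on the pin.

**Wheel:** I took the one in the toolbox, which is the farthest to the robot's right. The last picture was taken 2 mm higher than the final pose. It agreed with the predicted wheel position within about 1 pixel (roughly 2 mm). By calculation the underside is about 10 to 11 mm above the axle tip. I saw no contact forces, and the arm was at rest at hand-in.

**Checks that disagreed or are missing:**
- **Pin position:** estimates from the flange and from the pin tip differed by about 2 mm in x. In y, the top and side cameras differed by 5–9 mm before I corrected with the gripped spacer. I used (0.574, -0.1035), and the rings fitted freely there.
- **Boss width:** the jaws read 32 mm on the boss instead of 34 mm, but the wheel held without slipping.
- **Final pose:** I took no picture after the last 2 mm lowering.
- **Spirit level, hammer and wrench:** I checked these only by eye in the last side picture, where they look unmoved.

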